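# Test and reset the stop button of a metalwork bench

## Robot

A 6-joint arm with a two-finger parallel gripper is mounted at the origin on the work surface. World frame = base frame: x ahead of the robot, y to its left, z up, the work surface at z = 0. Lengths are in m, angles in rad, forces in N, time in s.
With the tool pointing down it reaches from about 0.425 to 1.125 m from the base axis. Payload 14.9 kg.
Tool frame: the origin (TCP) lies midway between the tips of the shut fingers; the grasp point (between the pads) lies 19 mm behind it; z points along the fingers, y is the direction in which the jaws open and shut (so a half turn about z gives the same grasp; the last joint's range is limited). The gripper opens to 91 mm and grips with 3 to 60 N. Pads are 32 mm wide; open, the fingers measure 118 mm over their backs; the gripper's body (76 mm by 178 mm) begins 60 mm behind the grasp point.
Start: joints at [1.077, 0.379, 1.734, -0, 1.028, -0.033], TCP at [0.311, 0.627, 0.214] pointing down, gripper open.
Joint ranges: [-2.77, 2.77], [-0.74, 2.19], [0, 2.66], [-1.06, 4.2], [0.31, 2.87], [-3.08, 3.08]. Speed limits (rad/s): [1.89, 1.89, 2.39, 3.14, 3.14, 3.14].

## Interface

Orientations are given as a 3x3 rotation matrix whose columns are the frame's x, y, z axes.
In Python, from rig import ctrl gives the robot as it stands.
- The arm moves only by the tool move_arm, never from a script. Its arguments are lists of equal length, an entry for each row: "offset": the shift along the world's x, y, z in mm, a list of three; "twist": the turn about the world's z in rad; "fingers": the gripper's target within -1 to 1 (fully open at 1, half-way at 0, shut at -1). A call has 1 to 10 rows; each row shifts and turns the commanded pose from where the row before left it; what a row does not reach is not made up. A row lasts 1/12 s, in which the tool goes at most 41.7 mm and 7.16 degrees, less where a joint would pass 70% of its speed; a pose out of reach is approached as far as the arm can. A call with a gripper value outside its range is refused whole. The fingers move at their own pace and stop on an object; the grip force is fixed at half the most. Time passes only in rows, so rows that do not move let the fingers close. It gives the time, the measured TCP pose, the force and the opening at its end, in the units of the state.
- ctrl.state(): the state, without advancing time (a new reading comes with each control period).
- ctrl.grab_frame(name): name is "scene" or "top" or "wrist"; returns (picture, depth): 420x560x3 uint8, blue, green, red; 420x560 float32, m along the optical axis (not along the pixel's ray), 0 where there is no reading.
- ctrl.camera_model(name): a dict with "fx", "fy", "cx", "cy" (pixels), "k1" (the pictures are not rectified: a ray, as slopes to the right and down, at radius r is drawn at 1 + k1 r^2 times it, then the intrinsics apply), "rvec" (rotation vector, rad) and "tvec" (3), from world to camera coordinates, as OpenCV has them; the wrist camera has in their place "T_tool_cam" (4x4, takes a point from camera to tool coordinates, whose origin is the TCP and whose axes are the flange's). Camera axes: x right, y down, z forward; pixel columns grow to the right and rows downward; lengths in m; the calibration is good to about 2 mm. A picture is of the moment at which its call begins: read the wrist's pose just before it. camera_model takes no time and is no camera call.
- ctrl.sign_off(): hands the job in, once; it reports no verdict.
The state is a dict: "time": time; "joint_positions": joint angles; "joint_vel": joint speeds; "effort": joint torques, N m; "eef_pos": TCP position; "orientation": TCP orientation; "wrist_force": force on the tool from outside, world axes, zero at the start; "torque": the same for the moment, N m; "opening": finger opening in m.
Only numpy, scipy, OpenCV 4.12 (cv2) and the standard library are available. Lean on these libraries where they do the work, as an engineer would, in place of code of your own. Each camera call takes 0.05 s, during which the arm holds its last target.

## Task

Give the workbench its daily stop-button test: push the wide mushroom-headed stop button straight down until it latches and stays down; then twist its head clockwise, seen from above, until the latch lets go, and release it so that it springs back up to its raised position. There is a smaller mushroom button on the other control box: do not press that one.

Things in the scene. Friction and masses are not known exactly. Their poses are not given: they have to be found in the camera images.
- stop_top (a point): centre of the flat top of the wide stop button's head, 107 mm above the bench when raised; moves and turns with it, z up. Head: black plastic disc, ribbed rim, 44 mm diameter, 22 mm tall, clockwise arrow on top, on a 23 mm steel neck; can be gripped at any yaw. It sits mid-top of a fixed grey box, 90 x 90 x 60 mm high, with a steel collar (32 mm wide, 8 mm high) under the head.
- stop_press (a joint): how far the stop button's head is pushed down, m: 0 raised, 0.014 hard stop. A spring lifts it with 4 N at the top, 9 N at the bottom; no point of the press needs more than about 9 N until the hard stop. Pushed 0.011 or more it latches; let go, it then stays down at about 0.0095 (head top 97 to 98 mm above the bench, head's underside 15 mm above the box).
- stop_twist (a joint): clockwise turn of the stop button's head seen from above, rad: 0 at rest, 1.05 at its end stop; it cannot turn the other way from rest. Latched down, a turn of about 0.45 frees the latch (0.7 to 1.0 is a good full turn). A light spring (under 0.1 N m) turns it back to 0 when let go. Gripped tightly the head cannot rise; it springs up when the fingers open.
- jog_button (a joint): how far the smaller mushroom button is pushed down, m: 0 raised, 0.007 fully down, spring of 3 to 6 N. Black 25 mm head without arrow, top 92 mm above the bench, on a second grey box just like the first; either box may be on the left or the right. To be left alone.
There are look-alikes about, which are no part of the job. What is shaped like the part that bears jog_button but orange is not meant.

How it is judged:
On the way, in this order (a step that is already met when the one before it is completed fails the run):
1. the stop button is pushed down into its latch (8.5 mm or more) (value of joint stop_press above 0.0085 m), for 0.3 s.
2. its head is twisted clockwise by more than 17 degrees while it is still down (value of joint stop_twist above 0.3 rad and value of joint stop_press above 0.007 m).
At the end, for the whole second after the job is handed in: The stop button is released, raised again to within 2 mm of its top position and its head has turned back to within 10 degrees of rest; the smaller button is up (within 2 mm) (value of joint each of stop_press, jog_button below 0.002 m and value of joint stop_twist below 0.17 rad); the robot touches nothing.
It fails at once if the smaller mushroom button is pressed (more than 3 mm) (value of joint jog_button above 0.003 m).
It also fails if it takes over 42 s, if anything falls off the work surface, if the arm or the gripper's body presses on something with over 40 N, if the wrist force passes 120 N, or if a joint passes its speed limit or range.

## Working session

There is one attempt and no reset: what is moved stays moved. The work goes in short steps, Python scripts to look and compute and a tool call to move; the robot and the scene stay as the last step left them, time stands still between calls to the robot, and variables do not carry over. Pictures are saved under pics/ and viewed, and the job is handed in when it is done.

Besides the shell and the picture viewer there is one more tool, called after ">>>" as name(argument=value, ...), one argument or row to a line, values as JSON. move_arm: Moves the arm, as the interface text tells. Its arguments: {"type":"object","properties":{"offset":{"type":"array"},"twist":{"type":"array"},"fingers":{"type":"array"}},"required":["offset","twist","fingers"]}

```bash
mkdir -p pics
python3 - <<'E'
from rig import ctrl
import cv2
for n in ("top","scene"):
    p,d=ctrl.grab_frame(n); cv2.imwrite(f"pics/{n}1.png",p)
    import numpy as np; np.save(f"pics/{n}1.npy",d); print(ctrl.camera_model(n))
print(ctrl.state())
E
```

```text
{'fx': 390.0786278303457, 'fy': 390.0786278303457, 'cx': 284.1957413823421, 'cy': 212.3403349668358, 'k1': -0.0738376532656833, 'rvec': array([ 2.1269844 , -2.15518879,  0.15523119]), 'tvec': array([0.03550303, 0.38074242, 0.85564506])}
{'fx': 410.92977200307934, 'fy': 410.92977200307934, 'cx': 276.64001998639486, 'cy': 205.7272643021967, 'k1': -0.008224658690155207, 'rvec': array([ 1.88042777,  1.78888028, -0.62284832]), 'tvec': array([-0.02229705, -0.25034284,  1.20354836])}
{'time': 0.1, 'joint_positions': array([ 1.07672743e+00,  3.79347136e-01,  1.73469795e+00, -1.17151180e-05,
        1.02848343e+00, -3.32743950e-02]), 'joint_vel': array([ 0.00064081, -0.00053435,  0.00064041, -0.00124519,  0.00061883,
        0.0011525 ]), 'effort': array([-1.62001474e-03, -7.65045047e+01, -4.35290909e+01,  6.51517790e-02,
        3.97984637e-02,  4.73177056e-05]), 'eef_pos': array([0.31109388, 0.62669776, 0.21337223]), 'orientation': array([[-8.95702185e-01,  4.44654254e-01, -4.34960445e-04],
       [ 4.44654466e-01,  8.95701802e-01, -8.28696700e-04],
       [ 2.11113415e-05, -9.35672549e-04, -9.99999562e-01]]), 'wrist_force': array([0.26161404, 0.02040099, 0.4348051 ]), 'torque': array([-0.01428722,  0.00238056,  0.00352496]), 'opening': 0.09150819875314853}
```

View pics/top1.png

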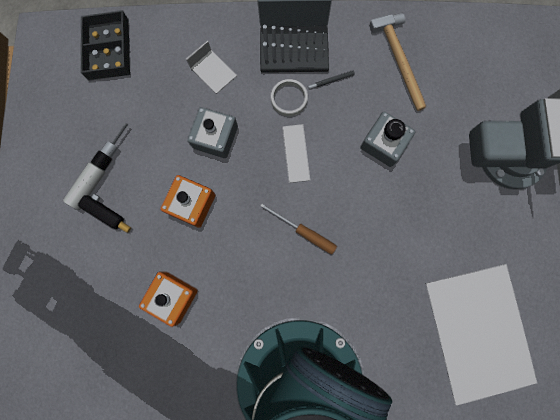

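View pics/scene1.png

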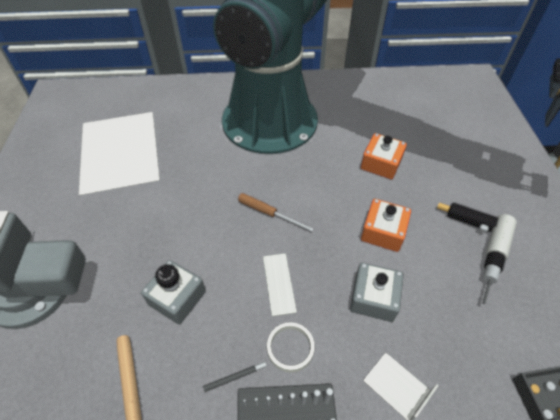

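```bash
cat > h.py <<'E'
import numpy as np, cv2
def und(m,u,v):
    xd,yd=(u-m["cx"])/m["fx"],(v-m["cy"])/m["fy"]
    x,y=xd,yd
    for _ in range(20):
        s=1+m["k1"]*(x*x+y*y); x,y=xd/s,yd/s
    return np.array([x,y,1.])
def onplane(m,u,v,z):
    R=cv2.Rodrigues(m["rvec"])[0]; C=-R.T@m["tvec"]; d=R.T@und(m,u,v)
    return C+d*(z-C[2])/d[2]
E
python3 - <<'E'
from rig import ctrl
from h import *
out=[]
for n,boxes in (("top",[(355,105,420,170),(185,100,245,160)]),("scene",[(140,250,210,325),(350,260,410,320)])):
    p=cv2.imread(f"pics/{n}1.png"); m=ctrl.camera_model(n)
    for a,b,c,d in boxes:
        q=p[b:d,a:c]; 
        k=(q.max(2)<55).astype(np.uint8)
        N,L,S,Ce=cv2.connectedComponentsWithStats(k)
        for i in range(1,N):
            if S[i,4]>40:
                cs=cv2.findContours((L==i).astype(np.uint8),0,2)[0][0]
                (x,y),r=cv2.minEnclosingCircle(cs)
                print(n,(a,b),S[i],Ce[i]+[a,b],(x+a,y+b,r),onplane(m,x+a,y+b,.107),onplane(m,x+a,y+b,.092))
        out.append(cv2.resize(q,(390,290),interpolation=cv2.INTER_CUBIC))
cv2.imwrite("pics/crops.png",np.vstack([np.hstack(out[:2]),np.hstack(out[2:])]))
E
```

```text
top (355, 105) [ 29  14  21  22 309] [394.05825243 129.66019417] (394.0, 129.5, 11.412812232971191) [ 0.54618297 -0.20812095  0.107     ] [ 0.55178077 -0.21254734  0.092     ]
top (355, 105) [  6  36  36  26 299] [377.39464883 154.2909699 ] (378.94117736816406, 152.47058868408203, 19.07244300842285) [ 0.49514727 -0.17262323  0.107     ] [ 0.49978345 -0.17638077  0.092     ]
top (185, 100) [19 19 10 11 85] [208.35294118 123.89411765] (208.22222137451172, 124.08333396911621, 5.228302955627441) [0.56388063 0.19139227 0.107     ] [0.56981188 0.19449345 0.092     ]
top (185, 100) [  5  19  48  39 371] [219.55795148 144.25606469] (213.93097686767578, 134.07575607299805, 25.907283782958984) [0.54100871 0.178564   0.107     ] [0.54650901 0.18142348 0.092     ]
scene (140, 250) [ 16  15  23  23 260] [167.66923077 276.52307692] (166.93478202819824, 276.06521797180176, 11.104732513427734) [ 0.55888012 -0.20979307  0.107     ] [ 0.55057032 -0.21398204  0.092     ]
scene (350, 260) [27 14 10 10 74] [381.2972973  278.72972973] (381.25, 278.75, 4.808946132659912) [0.58487198 0.18973686 0.107     ] [0.57713021 0.19427932 0.092     ]
```

View pics/crops.png

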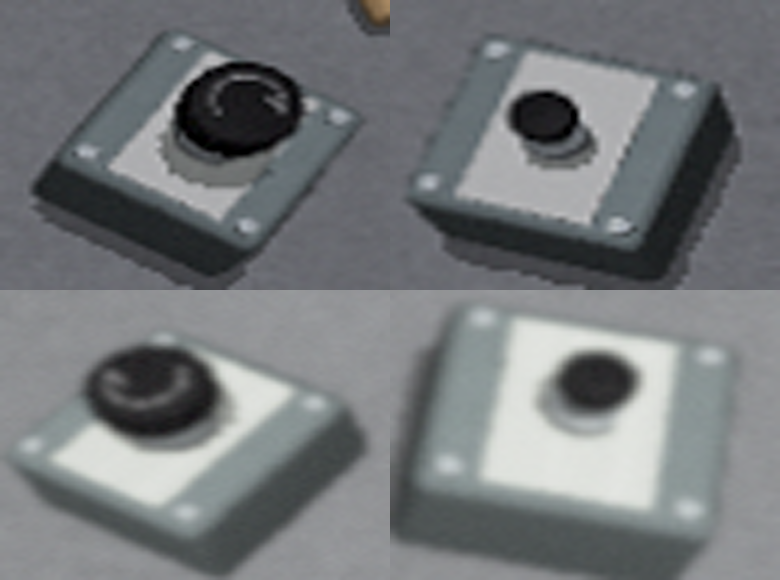

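The candidates in the top image are the grey box at (394,130), with a wide ~23 px head and an arrow, the grey box at (208,124), with a ~10 px head and no arrow, and the orange boxes at (183,198) and (162,300). The first fits the stop button, and the crop confirms its arrow and wide head. The second is the jog button, and the orange boxes are look-alikes. Next I check how high the nearby grey vise is.

Run:
```python
from rig import ctrl
from h import *
d=np.load("pics/top1.npy"); m=ctrl.camera_model("top"); R=cv2.Rodrigues(m["rvec"])[0]
def P(u,v): return R.T@(und(m,u,v)*d[v,u]-m["tvec"])
for u,v in [(394,129),(390,155),(372,140),(208,124),(480,140),(500,140),(525,120),(545,130),(475,165),(525,105),(555,100),(420,100)]: print(u,v,P(u,v).round(3))
pts=[P(u,v) for v in range(60,220,3) for u in range(430,560,3) if d[v,u]>0]
pts=np.array(pts); 
for z0 in (.05,.1,.15): 
    s=pts[pts[:,2]>z0]; print(z0,s.min(0).round(3),s.max(0).round(3))
```

```text
394 129 [ 0.548 -0.209  0.106]
390 155 [ 0.505 -0.21   0.057]
372 140 [ 0.54  -0.171  0.058]
208 124 [0.57  0.195 0.092]
480 140 [ 0.52  -0.393  0.112]
500 140 [ 0.516 -0.43   0.125]
525 120 [ 0.555 -0.483  0.14 ]
545 130 [ 0.514 -0.488  0.192]
475 165 [ 0.477 -0.399  0.069]
525 105 [ 0.653 -0.583 -0.003]
555 100 [ 0.576 -0.515  0.196]
420 100 [ 0.651 -0.301  0.025]
0.05 [ 0.423 -0.559  0.05 ] [ 0.616 -0.392  0.2  ]
0.1 [ 0.423 -0.559  0.1  ] [ 0.616 -0.392  0.2  ]
0.15 [ 0.453 -0.558  0.15 ] [ 0.616 -0.481  0.2  ]
```

>>> move_arm(
  offset=[
    [11,-38,0],
    [11,-38,0],
    [11,-38,0],
    [11,-38,0],
    [11,-38,0],
    [11,-38,0],
    [11,-38,0],
    [11,-38,0],
    [11,-38,0],
    [11,-38,0],
  ],
  twist=[0,0,0,0,0,0,0,0,0,0],
  fingers=[1,1,1,1,1,1,1,1,1,1],
)

```text
time: 0.93
eef_pos: [0.4212, 0.2451, 0.2139]
orientation: [[-0.896, 0.444, -0.0], [0.444, 0.896, -0.0], [0.0, -0.0, -1.0]]
wrist_force: [1.3, 0.1, -0.6]
opening: 0.0912
```

>>> move_arm(
  offset=[
    [11,-38,0],
    [11,-38,0],
    [11,-38,0],
    [11,-38,0],
    [11,-38,0],
    [11,-38,0],
    [11,-38,0],
    [11,-38,0],
    [11,-38,0],
    [11,-38,0],
  ],
  twist=[0,0,0,0,0,0,0,0,0,0],
  fingers=[1,1,1,1,1,1,1,1,1,1],
)

```text
time: 1.77
eef_pos: [0.5312, -0.1351, 0.2138]
orientation: [[-0.896, 0.445, -0.0], [0.445, 0.896, 0.0], [0.0, 0.0, -1.0]]
wrist_force: [0.3, 1.9, -0.2]
opening: 0.0911
```

>>> move_arm(
  offset=[
    [9,-38,0],
    [9,-38,0],
    [0,0,0],
  ],
  twist=[0,0,0],
  fingers=[1,1,1],
)

```text
time: 2.02
eef_pos: [0.5504, -0.2142, 0.214]
orientation: [[-0.894, 0.447, 0.001], [0.447, 0.894, -0.001], [-0.001, -0.001, -1.0]]
wrist_force: [0.2, 0.4, 0.4]
opening: 0.0913
```

```bash
cat > w.py <<'E'
import sys
from rig import ctrl
from h import *
s=ctrl.state(); p,d=ctrl.grab_frame("wrist"); m=ctrl.camera_model("wrist")
cv2.imwrite(f"pics/{sys.argv[1]}.png",p); np.save(f"pics/{sys.argv[1]}.npy",d)
T=np.eye(4);T[:3,:3]=s["orientation"];T[:3,3]=s["eef_pos"];T=T@m["T_tool_cam"]
np.save(f"pics/{sys.argv[1]}_T.npy",T)
print(s["time"],s["eef_pos"],s["wrist_force"],s["joint_positions"][5]); print(m)
E
python3 w.py w1
```

```text
2.0167 [ 0.55043433 -0.21422068  0.21399009] [0.15966041 0.386419   0.40825466] -1.5168786158129057
{'fx': 362.1424135544351, 'fy': 362.1424135544351, 'cx': 279.02385656848, 'cy': 211.22439454659053, 'k1': 0.01593606067166257, 'T_tool_cam': array([[ 1.35899158e-03, -9.62731068e-01, -2.70457102e-01,
         7.70011215e-02],
       [ 9.99999003e-01,  1.20434636e-03,  7.37745701e-04,
        -2.12501042e-03],
       [-3.84526679e-04, -2.70457835e-01,  9.62731744e-01,
        -1.70641266e-01],
       [ 0.00000000e+00,  0.00000000e+00,  0.00000000e+00,
         1.00000000e+00]])}
```

View pics/w1.png

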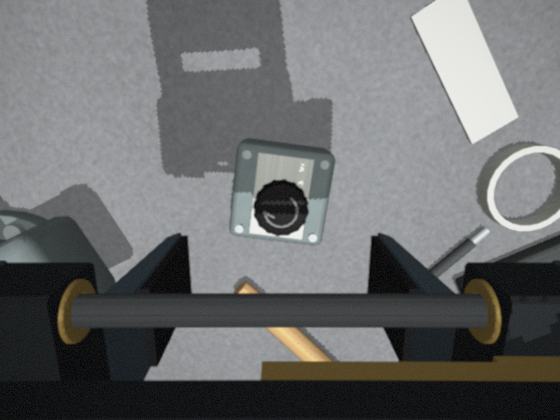

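Run:
```python
from rig import ctrl
from h import *
p=cv2.imread("pics/w1.png");d=np.load("pics/w1.npy");T=np.load("pics/w1_T.npy");m=ctrl.camera_model("wrist")
k=(p[170:242,245:320].max(2)<50).astype(np.uint8)
N,L,S,C=cv2.connectedComponentsWithStats(k)
i=1+S[1:,4].argmax(); c=cv2.findContours((L==i).astype(np.uint8),0,2)[0]; c=max(c,key=cv2.contourArea)
(x,y),r=cv2.minEnclosingCircle(c); print(S[i],C[i]+[245,170],x+245,y+170,r, cv2.fitEllipse(c))
m.update(rvec=cv2.Rodrigues(T[:3,:3].T)[0],tvec=-T[:3,:3].T@T[:3,3])
u,v=x+245,y+170
print(onplane(m,u,v,.107),onplane(m,u,v,.098))
print("TCP projected", cv2.projectPoints(np.array([[.5504,-.2142,.214]]),m["rvec"],m["tvec"],np.array([[m['fx'],0,m['cx']],[0,m['fy'],m['cy']],[0,0,1]]),np.array([m['k1'],0,0,0]))[0])
# depth points
P=[]
for v in range(170,242):
  for u in range(245,320):
    if d[v,u]>0:
      P.append(T[:3,:3]@(und(m,u,v)*d[v,u])+T[:3,3])
P=np.array(P); h=P[P[:,2]>.1]; print(len(h),h.mean(0),(h.max(0)+h.min(0))/2, h.max(0)-h.min(0), np.median(h[:,2]))
```

```text
[  10   10   53   54 1654] [279.68379686 204.1185006 ] 280.70817947387695 206.7867774963379 26.988384246826172 ((35.48045349121094, 36.94233322143555), (51.46751022338867, 52.75725173950195), 176.4930419921875)
[ 0.54789652 -0.21367471  0.107     ] [ 0.55008403 -0.21471892  0.098     ]
TCP projected [[[282.85614281 265.92503691]]]
2295 [ 0.54972317 -0.21452242  0.10664663] [ 0.55110086 -0.21521453  0.10486786] [0.04518882 0.04479575 0.00964826] 0.1068224067434454
```

>>> move_arm(
  offset=[
    [0,1,-20],
    [0,0,-20],
    [0,0,-20],
    [0,0,-10],
    [0,0,0],
    [0,0,0],
    [0,0,0],
    [0,0,0],
    [0,0,0],
    [0,0,0],
  ],
  twist=[0,0,0,0,0,0,0,0,0,0],
  fingers=[-1,-1,-1,-1,-1,-1,-1,-1,-1,-1],
)

```text
time: 2.9
eef_pos: [0.5496, -0.2081, 0.1447]
orientation: [[-0.896, 0.445, 0.001], [0.445, 0.896, -0.0], [-0.001, 0.0, -1.0]]
wrist_force: [-0.6, 0.4, -0.6]
opening: 0.0275
```

>>> move_arm(
  offset=[
    [1,-5,-10],
    [0,0,-10],
    [0,0,0],
    [0,0,0],
    [0,0,0],
    [0,0,0],
    [0,0,0],
  ],
  twist=[0,0,0,0,0,0,0],
  fingers=[-1,-1,-1,-1,-1,-1,-1],
)

```text
time: 3.48
eef_pos: [0.5504, -0.213, 0.1242]
orientation: [[-0.896, 0.445, 0.0], [0.445, 0.896, -0.0], [-0.0, 0.0, -1.0]]
wrist_force: [0.7, -0.9, 0.1]
opening: 0.0002
```

Shut. Quick look before pressing.

```bash
python3 w.py w2 | head -1
```

```text
3.4833 [ 0.5504395  -0.21304273  0.12417427] [ 0.72957496 -0.94769942  0.08113855] -1.518831257561814
```

View pics/w2.png

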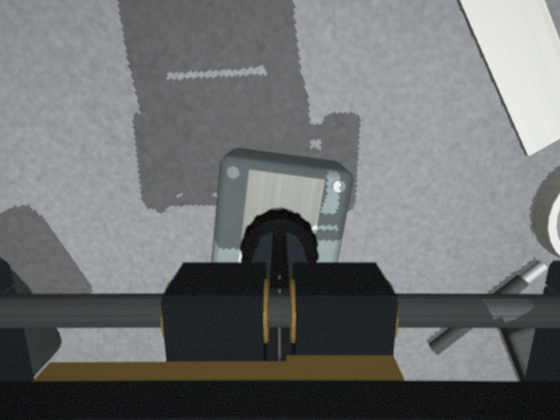

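The shut fingers' seam at (279,270) lines up with the head centre at (280,248), so I press now.

>>> move_arm(
  offset=[
    [0,0,-8],
    [0,0,-8],
    [0,0,-4],
    [0,0,-4],
    [0,0,-3],
    [0,0,0],
    [0,0,0],
  ],
  twist=[0,0,0,0,0,0,0],
  fingers=[-1,-1,-1,-1,-1,-1,-1],
)

```text
time: 4.12
eef_pos: [0.5505, -0.2131, 0.0966]
orientation: [[-0.896, 0.445, 0.0], [0.445, 0.896, -0.0], [-0.0, 0.0, -1.0]]
wrist_force: [-0.8, 0.2, 7.7]
opening: 0.0005
```

Contact force is 7.7 N at about 10 mm of travel, as expected. A bit further.

>>> move_arm(
  offset=[
    [0,0,-2],
    [0,0,-1],
    [0,0,0],
    [0,0,0],
    [0,0,0],
    [0,0,0],
  ],
  twist=[0,0,0,0,0,0],
  fingers=[-1,-1,-1,-1,-1,-1],
)

```text
time: 4.62
eef_pos: [0.5505, -0.2131, 0.0938]
orientation: [[-0.896, 0.445, 0.0], [0.445, 0.896, -0.0], [-0.0, 0.0, -1.0]]
wrist_force: [-1.1, 0.4, 7.8]
opening: 0.0005
```

>>> move_arm(
  offset=[
    [0,0,-1],
    [0,0,0],
    [0,0,0],
  ],
  twist=[0,0,0],
  fingers=[-1,-1,-1],
)

```text
time: 4.87
eef_pos: [0.5506, -0.2132, 0.0932]
orientation: [[-0.896, 0.445, 0.0], [0.445, 0.896, -0.0], [-0.0, 0.0, -1.0]]
wrist_force: [-2.5, 1.6, 12.8]
opening: 0.0003
```

>>> move_arm(
  offset=[
    [0,0,10],
    [0,0,20],
    [0,0,20],
    [0,0,0],
    [0,0,0],
    [0,0,0],
    [0,0,0],
    [0,0,0],
    [0,0,0],
    [0,0,0],
  ],
  twist=[0,0,0,0,0,0,0,0,0,0],
  fingers=[-1,1,1,1,1,1,1,1,1,1],
)

```text
time: 5.7
eef_pos: [0.5501, -0.2129, 0.1424]
orientation: [[-0.896, 0.445, -0.001], [0.445, 0.896, 0.0], [0.001, -0.0, -1.0]]
wrist_force: [-0.3, -0.2, -0.1]
opening: 0.0573
```

```bash
python3 w.py w3 | head -1
python3 - <<'E'
from rig import ctrl
from h import *
d=np.load("pics/w3.npy");T=np.load("pics/w3_T.npy");m=ctrl.camera_model("wrist")
P=np.array([T[:3,:3]@(und(m,u,v)*d[v,u])+T[:3,3] for v in range(100,300) for u in range(200,370) if d[v,u]>0])
h=P[(P[:,2]>.088)&(P[:,2]<.115)&(np.hypot(P[:,0]-.55,P[:,1]+.213)<.04)]
print(len(h),np.median(h[:,2]),h.mean(0),(h.max(0)+h.min(0))/2,h.max(0)-h.min(0))
E
```

```text
5.7 [ 0.55008327 -0.21290703  0.14243484] [-0.27775367 -0.2158263  -0.11299671] -1.5188349486219526
3662 0.09763762984423496 [ 0.54913979 -0.21420854  0.09730275] [ 0.55114349 -0.21518359  0.09426087] [0.04514876 0.04492622 0.01250899]
```

View pics/w3.png

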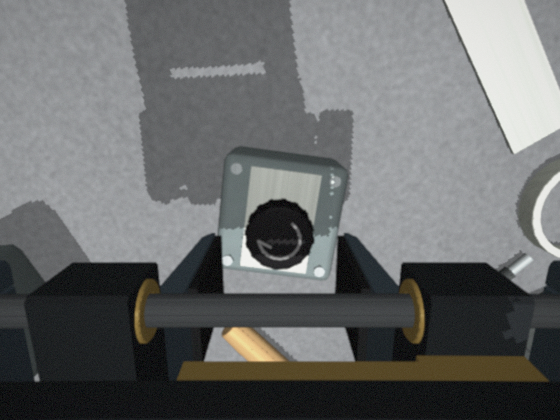

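The button is latched: the head top is at 97.6 mm by depth, and in the picture the head sits at (279,234), between the open fingers. Next I descend and grip.

>>> move_arm(
  offset=[
    [0,-1,0],
    [0,0,0],
    [0,0,0],
    [0,0,0],
    [0,0,-15],
    [0,0,-15],
    [0,0,-15],
    [0,0,-15],
    [0,0,-12],
    [0,0,0],
  ],
  twist=[0,0,0,0,0,0,0,0,0,0],
  fingers=[1,1,1,1,1,1,1,1,1,1],
)

```text
time: 6.58
eef_pos: [0.549, -0.2135, 0.0688]
orientation: [[-0.896, 0.445, -0.003], [0.445, 0.896, 0.001], [0.003, -0.0, -1.0]]
wrist_force: [-1.0, -0.2, -0.9]
opening: 0.0913
```

>>> move_arm(
  offset=[
    [0,0,0],
    [0,0,0],
    [0,0,0],
    [0,0,0],
    [0,0,0],
    [0,0,0],
    [0,0,0],
    [0,0,0],
    [0,0,0],
    [0,0,0],
  ],
  twist=[0,0,0,0,0,0,0,0,0,0],
  fingers=[-1,-1,-1,-1,-1,-1,-1,-1,-1,-1],
)

```text
time: 7.42
eef_pos: [0.5506, -0.2136, 0.0712]
orientation: [[-0.896, 0.445, 0.0], [0.445, 0.896, 0.0], [-0.0, 0.001, -1.0]]
wrist_force: [1.7, 4.9, 3.0]
opening: 0.0434
```

Gripped at 43.4 mm. Twist clockwise (negative about z).

>>> move_arm(
  offset=[
    [0,0,0],
    [0,0,0],
    [0,0,0],
    [0,0,0],
    [0,0,0],
    [0,0,0],
    [0,0,0],
    [0,0,0],
    [0,0,0],
    [0,0,0],
  ],
  twist=[0,0,-0.1,-0.1,-0.1,-0.1,-0.1,-0.1,-0.1,-0.1],
  fingers=[-1,-1,-1,-1,-1,-1,-1,-1,-1,-1],
)

```text
time: 8.25
eef_pos: [0.5514, -0.213, 0.0715]
orientation: [[-0.3, 0.954, 0.002], [0.954, 0.3, 0.001], [0.0, 0.002, -1.0]]
wrist_force: [7.4, 14.6, 6.8]
opening: 0.0429
```

>>> move_arm(
  offset=[
    [0,0,0],
    [0,0,0],
    [0,0,0],
  ],
  twist=[-0.05,0,0],
  fingers=[-1,-1,-1],
)

```text
time: 8.5
eef_pos: [0.5514, -0.213, 0.0716]
orientation: [[-0.256, 0.967, 0.002], [0.967, 0.256, 0.001], [0.001, 0.002, -1.0]]
wrist_force: [6.4, 13.6, 6.8]
opening: 0.0435
```

```bash
python3 w.py w4 | head -1; python3 -c "
from rig import ctrl;print(ctrl.state()['torque'])"
```

```text
8.5 [ 0.55144395 -0.21300968  0.07157531] [ 6.39873901 13.62238832  6.75439532] -0.6700445494883986
[ 2.48286156 -1.09269237  0.07131968]
```

View pics/w4.png

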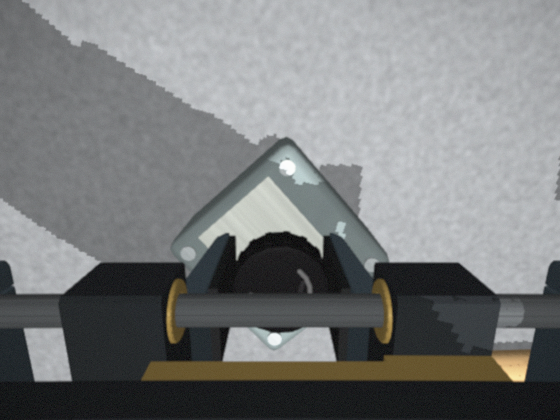

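The upward force rose to 6.8 N, which is the spring bearing on the gripper, and the moment about z is 0.07 N m, which is the return spring. So the head turned with the fingers and the latch is free. Release.

>>> move_arm(
  offset=[
    [0,0,0],
    [0,0,0],
    [0,0,0],
    [0,0,0],
    [0,0,0],
    [0,0,0],
    [0,0,0],
    [0,0,0],
    [0,0,0],
    [0,0,0],
  ],
  twist=[0,0,0,0,0,0,0,0,0,0],
  fingers=[1,1,1,1,1,1,1,1,1,1],
)

```text
time: 9.38
eef_pos: [0.5503, -0.214, 0.0709]
orientation: [[-0.257, 0.966, -0.0], [0.966, 0.257, 0.0], [0.0, -0.0, -1.0]]
wrist_force: [-0.7, -0.2, 0.2]
opening: 0.091
```

>>> move_arm(
  offset=[
    [0,0,15],
    [0,0,25],
    [0,0,30],
    [0,0,30],
    [0,0,30],
    [0,0,10],
    [0,0,0],
    [0,0,0],
  ],
  twist=[0,0,0,0,0,0,0,0],
  fingers=[1,1,1,1,1,1,1,1],
)

```text
time: 10.05
eef_pos: [0.5502, -0.2139, 0.2106]
orientation: [[-0.257, 0.966, 0.0], [0.966, 0.257, -0.0], [-0.0, 0.0, -1.0]]
wrist_force: [0.3, -0.2, 0.6]
opening: 0.0912
```

```bash
python3 w.py w5 | head -1
python3 - <<'E'
from rig import ctrl
from h import *
d=np.load("pics/w5.npy");T=np.load("pics/w5_T.npy");m=ctrl.camera_model("wrist")
P=np.array([T[:3,:3]@(und(m,u,v)*d[v,u])+T[:3,3] for v in range(100,300) for u in range(200,370) if d[v,u]>0])
h=P[(P[:,2]>.088)&(P[:,2]<.125)&(np.hypot(P[:,0]-.55,P[:,1]+.213)<.04)]
print(len(h),np.median(h[:,2]))
# rectified overhead crops of the head, world-aligned, before/after
o=[]
for n,z in (("w1",.107),("w3",.0976),("w5",.107)):
    p=cv2.imread(f"pics/{n}.png");T=np.load(f"pics/{n}_T.npy")
    g=np.linspace(-.035,.035,260); X,Y=np.meshgrid(-g,-g)  # right=-y, up=+x
    W=np.stack([.5495+Y,-.2145+X,np.full_like(X,z)],-1).reshape(-1,3)
    q=cv2.projectPoints(W,cv2.Rodrigues(T[:3,:3].T)[0],-T[:3,:3].T@T[:3,3],np.array([[m['fx'],0,m['cx']],[0,m['fy'],m['cy']],[0,0,1]]),np.array([m['k1'],0,0,0]))[0].reshape(260,260,2).astype(np.float32)
    o.append(cv2.remap(p,q,None,cv2.INTER_CUBIC))
cv2.imwrite("pics/cmp.png",np.hstack(o))
p,dd=ctrl.grab_frame("top"); cv2.imwrite("pics/top2.png",p); mt=ctrl.camera_model("top"); R=cv2.Rodrigues(mt["rvec"])[0]
print("jog",R.T@(und(mt,208,124)*dd[124,208]-mt["tvec"]))
E
```

```text
10.05 [ 0.55017125 -0.21393472  0.21058975] [ 0.33648583 -0.2213479   0.5559328 ] -0.6704198022702175
2486 0.10676455397884946
jog [0.56962311 0.19478333 0.09299287]
```

View pics/cmp.png

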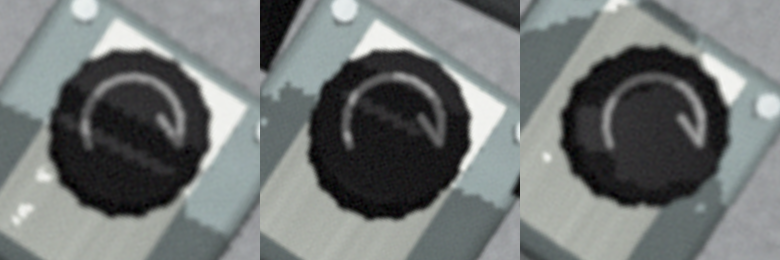

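View pics/w5.png

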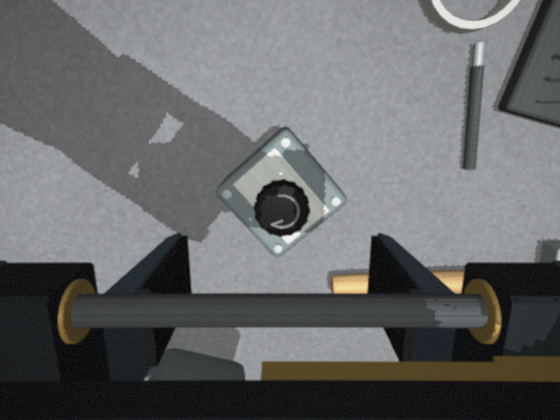

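The overhead crops (before, latched, now) show the arrow back at the same heading. In the wrist picture the head is at (281,207), raised to 106.8 mm and clear of the gripper. Handing in.

```bash
python3 -c "
from rig import ctrl;print(ctrl.sign_off())"
```

```text
the job is handed in; nothing more can be done
None
```

The stop-button test is done and handed in at about 10 s of the 42 s allowed; the hand-in gave no verdict.

- **Press:** I pushed the wide stop button, on the right-hand grey box, down with shut fingers to about 14 mm, with a last reading of 12.8 N at the hard stop. It latched: the head top measured 97.6 mm once I lifted off.
- **Twist:** I gripped the head and turned it 0.85 rad clockwise. The upward force on the gripper rose from 3.0 to 6.8 N, so I took the latch to be free, then opened the fingers and lifted clear.
- **Last checks:** The stop head top is at 106.8 mm, so it is raised. Its arrow is back at its starting heading, judged by eye from the pictures. The jog button's top is at 93 mm, still raised. Wrist force is about zero, and the open gripper is about 100 mm above the button.

The position estimates from the different cameras disagreed by 2 to 3 mm, so I used the wrist view. No other checks failed.

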